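# Tip the fence stop out of its track

## Robot

A 6-joint arm with a two-finger parallel gripper is mounted at the origin on a cart in front of the work surface, level with it; the furniture and walls round the work are solid. World frame = base frame: x ahead of the robot, y to its left, z up, the work surface at z = 0. Lengths are in m, angles in rad, forces in N, time in s.
With the tool pointing down it reaches from about 0.3 to 0.875 m from the base axis. Payload 6.4 kg.
Tool frame: the origin (TCP) lies at the very end of the fingers, on their centre line; the grasp point (between the pads) lies 19 mm behind it; z points along the fingers, y is the line along which they close (so a half turn about z gives the same grasp; the last joint's range is limited). The gripper opens to 85 mm and grips with 20 to 120 N. Pads are 22 mm wide; open, the fingers measure 114 mm over their backs; the gripper's body (76 mm by 85 mm) begins 54 mm behind the grasp point. The pads swing forward as they close: fully open they stand 13 mm farther back than shut.
Start: joints at [1.111, 0.181, 1.607, -0, 1.354, -0.206], TCP at [0.144, 0.557, 0.231] pointing down, gripper open.
Joint ranges: [-2.99, 2.99], [-0.89, 2.07], [0.3, 2.58], [-1.14, 4.28], [0, 2.63], [-3.12, 3.12]. Speed limits (rad/s): [2.57, 2.57, 3.01, 3.14, 3.14, 3.14].

## Interface

Orientations are given as a unit quaternion [w, x, y, z].
In Python, from bench import get_obs, optics, workorder gives the robot as it stands.
- The arm moves only by the shell command python3 -m jog 'ROWS'. ROWS is one flat JSON list of numbers that holds 1 to 10 rows one after another, with no inner brackets; each row has 7 numbers: dx, dy, dz in normalised numbers (1 is 100 cm), then a rotation vector rx, ry, rz in parts of the range, where 1.0 means pi rad, then the opening from 0.0 (shut) to 1.0 (fully open); each row is the pose to reach, as a shift and turn from the pose commanded when the command began, along the tool's axes at that moment; what a row does not reach only later rows make up. A row lasts 1/8 s, in which the tool goes at most 0.0625 m and 0.188 rad, less where a joint would pass 70% of its speed; a pose out of reach is approached as far as the arm can. The fingers move at their own pace and stop on an object; the grip force is fixed at half the most. Time passes only in rows, so rows that do not move let the fingers close. It prints the time, the measured TCP pose, the force, the opening and the grip force at its end. Shift and turn numbers lie between -1 and 1, and a call with a number outside is refused. Input that does not fit is refused with a message, and nothing moves.
- get_obs(): the state, without advancing time (a new reading comes with each control period).
- optics.camera(name): name is "scene" or "top" or "wrist"; returns (picture, depth): 400x640x3 uint8, blue, green, red; 400x640 float32, m along the optical axis (not along the pixel's ray), 0 where there is no reading.
- optics.camera_params(name): a dict with "fovy" (degrees; the focal length in pixels is half the picture's height over the tangent of half this angle, whatever the lens; pixels are square), "cx", "cy" (the principal point, pixels), "view" (4x4, takes a point from world to camera coordinates). Camera axes: x right, y up, looking along -z (the intrinsics and any distortion apply to the point x, -y, -z); pixel columns grow to the right and rows downward; lengths in m; the calibration is good to about 2 mm. A picture is of the moment at which its call begins: read the wrist's pose just before it. camera_params takes no time and is no camera call; for the wrist camera it gives the pose at the moment of the call.
- workorder.hand_in(): hands the job in; it is judged then, once.
The state is a dict: "time_s": time; "q": joint angles; "dq": joint speeds; "joint_efforts": joint torques, N m; "eef_pos": TCP position; "eef_rot": TCP orientation; "wrist_force": force on the tool from outside, world axes, zero at the start; "torque": the same for the moment, N m; "opening": opening from 0.0 (shut) to 1.0 (fully open); "grasp_force": force on a finger pad.
Only numpy, scipy, OpenCV 4.12 (cv2) and the standard library are available. Lean on these libraries where they do the work, as an engineer would, in place of code of your own. Each camera call takes 0.05 s, during which the arm holds its last target. There are 200 camera calls.

## Task

A long board is next, so the red stop has to come off the fence board; its clamp screw is already slack. Slide it along its track to the right, feeling gently for the end of the slot, tip its heel up through the gate there and draw its toe out from under the lip without forcing anything, then set it down gently, standing upright, in the empty near compartment of the blue tray. Leave the other things on the bench where they are.

Things in the scene. Friction and masses are not known exactly. Their poses are not given: they have to be found in the camera images.
- fence_board: Fixed plywood board with a pine fence, 130 (x) x 450 (y) mm; origin under its centre, on the bench; z up, y along its track (+y = left seen from the robot), x towards the fence. Its top face is 35 mm above the origin. The fence runs along the rear edge, front face at x = +39 mm, top 75 mm above the bench. More than 25 N of the stop on board, track or strip is forcing it.
- track_floor (a point): Middle of the floor of the straight aluminium track let into the board along y, 21 mm above the bench; axes as the board's. The track is 32 mm wide (x) and 10 mm high inside, and is covered by a steel strip 4 mm thick, flush with the board's top. The strip has a slot 13 mm wide on the track's middle line, in which the stop's neck runs; the strip's lips hold the foot down.
- slot_zone (a point): On the strip's top, track's middle line, board y = -46 mm: nominal right-hand end of the slot. The strip was set by hand, so the true end lies up to 25 mm left or right of this; it is not measured and must be felt or seen. It does not give. From the end, the last 41 mm of the slot are the gate, 31.5 mm wide, through which the foot passes; right of the end the strip is plain: the lip.
- fence_stop: Loose red track stop, 0.15 to 0.31 kg; origin: underside of its steel foot, under the middle of the neck; axes as the board's. Foot 22 (x) x 52 (y) x 5 mm; neck 9 (x) x 12 (y) mm, z = 5 to 16 mm; red body 26 (x) x 34 (y) mm, z = 16 to 56 mm. It starts with the foot on the track's floor (5 mm of play under the lips), 45 to 95 mm left of the board's middle.
- stop_grip (a point): Middle of the red body, 45 mm above the foot's underside: grip here from above across y (34 mm); fingertips at least 8 mm above the board leave room to tip it. A brass thumbscrew, 17 mm across, stands out 12.5 mm from the front (-x) face, 32 mm above the underside.
- stop_toe (a point): End of the toe (right, -y), foot's underside, 22 mm from the neck's middle. With the neck at the end of the slot the toe is 16 mm under the lip. The foot is longer than the gate, so it cannot be lifted straight out: with the toe low, raise the heel (turn about x, about 0.25 rad at the end of the slot, 0.4 rad once drawn 6 mm back to the left), then draw it up and left.
- stop_heel (a point): End of the heel (left, +y), foot's underside, 30 mm from the neck's middle. With the neck at the end of the slot the heel is in the gate, 5 mm short of the gate's left end; more than 5 mm away from there the lips hold the heel down too. It must rise more than 14 mm above the track's floor to pass over the strip.
- parts_tray: Fixed blue tray 200 (x) x 124 (y) x 26 mm, open at the top, walls and floor 5 mm; a wall across its middle parts it into a near (-x) compartment, which is empty, and a far one with two bolts standing in it. Origin: centre of its underside, on the bench.
- tray_pocket (a point): Centre of the floor of the tray's near compartment (inside 92 (x) x 114 (y) mm), 5 mm above the bench; axes as the tray's.
- hex_bolt_1: Bystander: steel bolt 46 mm long standing on its head in the tray's far compartment; origin at its foot.
- hex_bolt_2: Bystander: the other bolt, likewise.
- pencil: Bystander: flat yellow pencil, 12 x 173 x 7 mm, lying in front of the board; origin under its middle.
- screwdriver_yellow: Bystander: yellow screwdriver, 29 x 212 x 29 mm, lying in front; origin under its middle.
- tape_measure: Bystander: yellow tape measure, 36 x 79 x 62 mm, at the left; origin under its middle.
- drill_index: Bystander: red and black drill case, 66 x 100 x 36 mm, at the left; origin under its middle.
- jar_nails: Bystander: glass jar, 63 x 63 x 99 mm, beyond the tray; origin under its middle.
- offcut_1: Bystander: pine offcut, 60 x 160 x 19 mm, lying at the front left; origin under its middle.
Not all that is in view belongs to the job. There is more than one size of the fence_stop; the job needs the middle-sized.

How it is judged:
On the way, in this order (a step that is already met when the one before it is completed fails the run):
1. the heel is tipped up above the strip while the toe is still down in the track (z of stop_heel in the frame of fence_board above 0.035 m and z of stop_toe in the frame of fence_board below 0.031 m), for 0.1 s.
2. the stop is out of the track and clear above the board (z of fence_stop in the frame of fence_board above 0.05 m and contact force between fence_stop and fence_board below 0.5 N), for 0.1 s.
At the end, for the whole second after the job is handed in: The stop stands upright (within 0.1 rad) and at rest with its foot on the floor (within 4 mm) of the tray's near compartment (x of fence_stop in the frame of tray_pocket between -0.04 and 0.04 m and y of fence_stop in the frame of tray_pocket between -0.05 and 0.05 m and z of fence_stop in the frame of tray_pocket between -0.004 and 0.004 m and angle between fence_stop's own z axis and vertical below 0.1 rad and linear speed of fence_stop below 0.02 m/s); the robot touches nothing.
It fails at once if the stop is forced: more than 25 N between it and the board, track or strip (contact force between fence_stop and fence_board above 25 N).
It fails at once if the stop is dropped or rammed into the tray (more than 40 N) (contact force between fence_stop and parts_tray above 40 N).
It fails at once if a bystander is moved by more than 30 mm (distance of any of hex_bolt_1, hex_bolt_2, pencil, screwdriver_yellow, tape_measure, drill_index, jar_nails, offcut_1 from where it was at the start of the episode above 0.03 m).
It also fails if it takes over 54 s, if anything falls off the work surface, if the arm or the gripper's body presses on something with over 40 N, if the wrist force passes 120 N, or if a joint passes its speed limit or range.

## Working session

There is one attempt and no reset: what is moved stays moved. The work goes in short steps, Python scripts to look and compute and a shell command to move; the robot and the scene stay as the last step left them, time stands still between calls to the robot, and variables do not carry over. Pictures are saved under pics/ and viewed, at most 10 in all, crops included, and the job is handed in when it is done.

```bash
mkdir -p pics; ls
python3 - <<'E'
from bench import get_obs, optics
import cv2,numpy as np
for n in("top","scene"):
    im,d=optics.camera(n); cv2.imwrite(f"pics/{n}1.png",im); np.savez(f"{n}1.npz",im=im,d=d)
    p=optics.camera_params(n); print(n,p)
o=get_obs(); print(o)
E
```

```text
pics
top {'fovy': 48.76939988899551, 'cx': 325.4163195347742, 'cy': 202.5589288241254, 'view': array([[-2.27197021e-02, -9.99738405e-01, -2.63383398e-03,
         1.15488218e-02],
       [ 9.88337803e-01, -2.28572490e-02,  1.50552093e-01,
        -5.29139029e-01],
       [-1.50572911e-01,  8.17381006e-04,  9.88598569e-01,
        -1.46789480e+00],
       [ 0.00000000e+00,  0.00000000e+00,  0.00000000e+00,
         1.00000000e+00]])}
scene {'fovy': 50.05788481576189, 'cx': 323.20773021566345, 'cy': 202.1454197805259, 'view': array([[ 0.81442165, -0.58018942, -0.0098799 , -0.45130013],
       [ 0.25514151,  0.34275048,  0.90411555, -0.20472073],
       [-0.52117193, -0.73885205,  0.42717381, -1.04260877],
       [ 0.        ,  0.        ,  0.        ,  1.        ]])}
{'time_s': 0.1, 'q': array([ 1.11070411e+00,  1.81483686e-01,  1.60795158e+00, -2.38123453e-05,
        1.35381899e+00, -2.06304550e-01]), 'dq': array([-6.24444367e-05, -2.50597225e-03, -3.11936824e-03, -1.74573690e-03,
       -1.50008610e-04, -3.19358462e-04]), 'joint_efforts': array([ 3.35314080e-04, -4.45873511e+01, -3.52241707e+01, -3.20833142e-04,
        3.99231445e-03, -1.51611108e-06]), 'eef_pos': array([0.1441203 , 0.55610124, 0.23044368]), 'eef_rot': array([-2.60741043e-04,  1.26550970e-01,  9.91959758e-01, -7.88906571e-04]), 'wrist_force': array([-0.3876184 , -0.41742842, -0.08360047]), 'torque': array([ 0.00603687,  0.04479142, -0.00748901]), 'grasp_force': 0.0, 'opening': 0.9984032121039195}
```

View pics/top1.png

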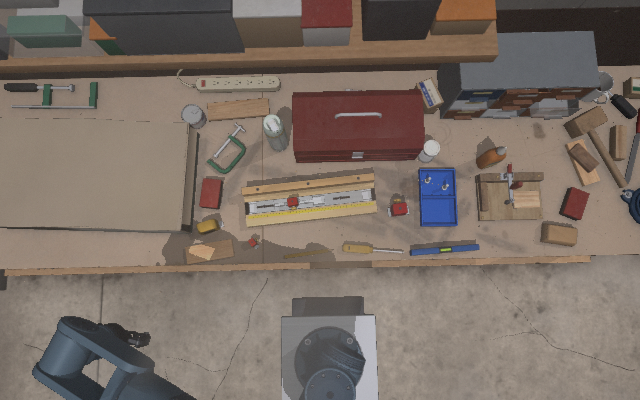

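View pics/scene1.png

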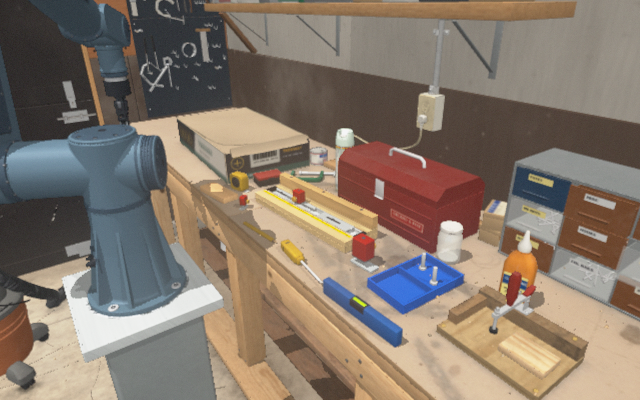

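The top view shows the board around (310,198) with the stop in its track at (292,202). The tray is at (437,197), and two decoy stops, one larger and one smaller, lie at (399,208) and (253,242). Next I'll enlarge the board and compute positions.

```bash
cat > h.py <<'E'
import numpy as np,cv2
from bench import get_obs, optics
def world(n,px,d=None,z=None,p=None):
    p=p or optics.camera_params(n); f=200/np.tan(np.radians(p["fovy"]/2)); V=np.array(p["view"]); R=V[:3,:3];t=V[:3,3]
    px=np.atleast_2d(px).astype(float)
    r=np.c_[(px[:,0]-p["cx"])/f,-(px[:,1]-p["cy"])/f,-np.ones(len(px))]
    c=-R.T@t; rw=r@R
    s=d if z is None else (z-c[2])/rw[:,2]
    return c+rw*np.reshape(s,(-1,1))
E
python3 - <<'E'
from h import *
a=np.load("top1.npz");im,d=a["im"],a["d"]
cv2.imwrite("pics/c1.png",cv2.resize(im[160:240,235:465],None,fx=3.4,fy=3.4,interpolation=cv2.INTER_CUBIC))
v,u=np.mgrid[0:400,0:640]; W=world("top",np.c_[u.ravel(),v.ravel()],d=d.ravel()).reshape(400,640,3)
hsv=cv2.cvtColor(im,cv2.COLOR_BGR2HSV)
print("bench z",W[235:240,330:340,2].mean())
blue=(hsv[...,0]>105)&(hsv[...,0]<125)&(hsv[...,1]>150)&(u>410)&(u<465)&(v>160)&(v<235)
P=W[blue];print("blue n",len(P),"z pct",np.percentile(P[:,2],[2,50,98]))
top=P[P[:,2]>.02];r=cv2.minAreaRect(top[:,:2].astype(np.float32));print("tray",r)
red=((hsv[...,0]<6)|(hsv[...,0]>174))&(hsv[...,1]>140)
for (x0,x1,y0,y1) in((280,305,190,212),(385,412,195,220)):
    m=red&(u>=x0)&(u<x1)&(v>=y0)&(v<y1);P=W[m];print("red",len(P),np.percentile(P,[2,50,98],axis=0).round(4).tolist())
    T=P[P[:,2]>np.percentile(P[:,2],98)-.008]; print(cv2.minAreaRect(T[:,:2].astype(np.float32)))
b=(u>235)&(u<385)&(v>165)&(v<232)
f=W[b&(W[...,2]>.065)&(W[...,2]<.082)];print("fence",len(f),cv2.minAreaRect(f[:,:2].astype(np.float32)))
f=W[b&(W[...,2]>.027)&(W[...,2]<.043)];print("board",len(f),np.median(f[:,2]),cv2.minAreaRect(f[:,:2].astype(np.float32)))
E
```

```text
bench z 0.03138656375945398
blue n 1617 z pct [-0.00094185  0.00611564  0.02990753]
tray ((0.4892467260360718, -0.22033041715621948), (0.22321996092796326, 0.5342676043510437), 17.569557189941406)
red 62 [[0.519, 0.0972, 0.0711], [0.5309, 0.1107, 0.0778], [0.5417, 0.1265, 0.0838]]
((0.530983567237854, 0.1110331267118454), (0.022349858656525612, 0.030818970873951912), 10.768403053283691)
red 117 [[0.483, -0.2665, 0.075], [0.4993, -0.2464, 0.0798], [0.5157, -0.2271, 0.0866]]
((0.4990272521972656, -0.2472650557756424), (0.03322184085845947, 0.0431642010807991), 5.350250720977783)
fence 1140 ((0.5580626726150513, 0.05467519164085388), (0.09326967597007751, 0.44893330335617065), 5.448221683502197)
board 3490 0.03530618629685678 ((0.526660144329071, 0.051858916878700256), (0.10618278384208679, 0.4504615068435669), 5.1214494705200195)
```

View pics/c1.png

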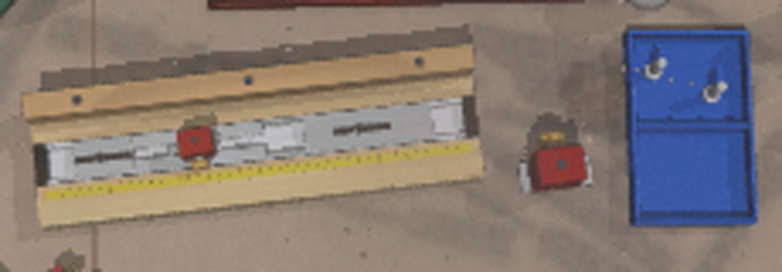

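The stop sits at board y of about +60 mm with its thumbscrew facing the front, and the light gate region spans crop x 265–303. That puts the slot's end near nominal. I'll move above it and measure with the wrist camera.

The rows are not in the units I measure in: turns go in shares of pi rad. I convert before sending: -0.344 rad / 3.1416 = -0.1095.

```bash
python3 -m jog '[-0.05, -0.04, -0.01, 0, 0, -0.0095, 1, -0.1, -0.08, -0.02, 0, 0, -0.0223, 1, -0.15, -0.12, -0.03, 0, 0, -0.035, 1, -0.2, -0.16, -0.049, 0, 0, -0.0477, 1, -0.25, -0.2, -0.049, 0, 0, -0.0605, 1, -0.3, -0.24, -0.049, 0, 0, -0.0732, 1, -0.35, -0.28, -0.049, 0, 0, -0.0859, 1, -0.4, -0.32, -0.049, 0, 0, -0.0987, 1, -0.44, -0.35, -0.049, 0, 0, -0.105, 1, -0.464, -0.371, -0.049, 0, 0, -0.1095, 1]'
python3 -m jog '[0, 0, 0, 0, 0, 0, 1, 0, 0, 0, 0, 0, 0, 1]'
python3 - <<'E'
from h import *
p=optics.camera_params("wrist"); im,d=optics.camera("wrist"); cv2.imwrite("pics/w1.png",im); np.savez("w1.npz",im=im,d=d,**{k:p[k] for k in p})
print(p); print(get_obs()["eef_pos"],get_obs()["eef_rot"])
E
```

```text
time_s: 1.35
eef_pos: [0.5015, 0.0783, 0.2798]
eef_rot: [-0.0, -0.044, 0.999, -0.0]
wrist_force: [-0.5, 0.6, -1.0]
opening: 1.0
grasp_force: 0.0
time_s: 1.6
eef_pos: [0.4997, 0.0814, 0.2798]
eef_rot: [-0.001, -0.045, 0.999, 0.0]
wrist_force: [0.1, 0.2, 0.1]
opening: 0.999
grasp_force: 0.0
{'fovy': 64.95325138450633, 'cx': 322.24761984877716, 'cy': 201.38433255056307, 'view': array([[-9.03436291e-02,  9.95910182e-01,  9.68069422e-04,
        -3.52035465e-02],
       [-9.56876564e-01, -8.65331536e-02, -2.77307148e-01,
         5.33849774e-01],
       [-2.76089243e-01, -2.59792571e-02,  9.60780833e-01,
        -2.84441675e-01],
       [ 0.00000000e+00,  0.00000000e+00,  0.00000000e+00,
         1.00000000e+00]])}
[0.49964838 0.08181831 0.27999809] [-4.08310350e-04 -4.54134616e-02  9.98968168e-01  2.23108871e-04]
```

View pics/w1.png

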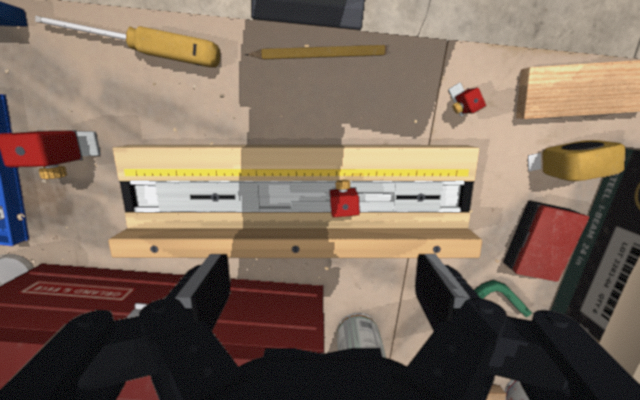

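In the wrist view, where right is +y, the stop's top is at (345,203), the board's front edge runs from (113,148) to (477,148), and a gate-like region sits around (258–304,195). I'll zoom in and compute.

Run:
```python
from h import *
a=np.load("w1.npz");im=a["im"];p={k:a[k] for k in("fovy","cx","cy","view")}
cv2.imwrite("pics/c2.png",cv2.resize(im[140:260,200:400],None,fx=4,fy=4,interpolation=cv2.INTER_CUBIC))
c=world("wrist",[[113.5,148],[476.5,148],[110,257],[480,257]],z=np.array([.035,.035,.075,.075]),p=p);print(c.round(4))
print("yaws",np.arctan2(*(c[0]-c[1])[[0,1]]),np.arctan2(*(c[2]-c[3])[[0,1]]))
hsv=cv2.cvtColor(im,cv2.COLOR_BGR2HSV);v,u=np.mgrid[0:400,0:640]
m=((hsv[...,0]<6)|(hsv[...,0]>174))&(hsv[...,1]>140)&(u>320)&(u<370)&(v>180)&(v<225)
print("red bbox",u[m].min(),u[m].max(),v[m].min(),v[m].max())
W=world("wrist",np.c_[u[m],v[m]],z=.077,p=p);print("top-plane",W.min(0),W.max(0))
D=a["d"][m];WD=world("wrist",np.c_[u[m],v[m]],d=D,p=p);print(np.percentile(WD,[2,50,98],axis=0).round(4))
T=(abs(WD[:,2]-.077)<.006);print(T.sum(),cv2.minAreaRect(WD[T][:,:2].astype(np.float32)))
```

```text
[[ 0.4956 -0.1753  0.035 ]
 [ 0.4556  0.2657  0.035 ]
 [ 0.6214 -0.1658  0.075 ]
 [ 0.5812  0.2796  0.075 ]]
yaws 3.051235199424226 3.051600653449058
red bbox 331 358 189 216
top-plane [0.51036659 0.09192303 0.077     ] [0.54446892 0.12549485 0.077     ]
[[0.5173 0.0934 0.0495]
 [0.5275 0.1085 0.0754]
 [0.5436 0.1241 0.0772]]
539 ((0.5313057899475098, 0.10936003923416138), (0.02486727572977543, 0.03136862814426422), 10.023736953735352)
```

View pics/c2.png

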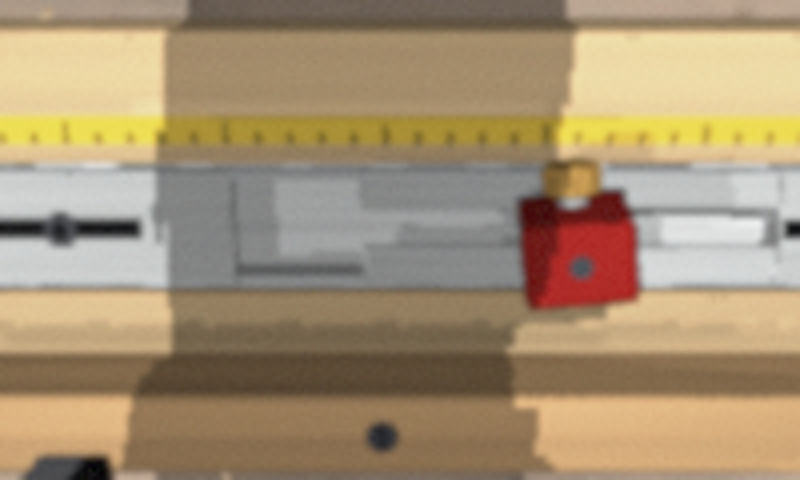

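Run:
```python
from h import *
a=np.load("w1.npz");p={k:a[k] for k in("fovy","cx","cy","view")}
pt=world("wrist",[[259,197],[290.5,197],[260,181.5],[260,212]],z=.035,p=p);print(pt.round(4))
y=np.array([-np.sin(.0903),np.cos(.0903)]);x=np.array([y[1],-y[0]]);O=np.array([.5385,.051])
for q in list(pt[:,:2])+[np.array([.5313,.1094])]: print("board xy",((q-O)@x).round(4),((q-O)@y).round(4))
o=get_obs();from scipy.spatial.transform import Rotation as R
w=o["eef_rot"];Rt=R.from_quat(w[[1,2,3,0]] if len(w)==4 else w).as_matrix();print(Rt.round(3))
for tgt in([.5315,.1095,.12],[.5315,.1095,.047]):print((Rt.T@(np.array(tgt)-o["eef_pos"])).round(4))
```

```text
[[0.5416 0.0035 0.035 ]
 [0.538  0.0435 0.035 ]
 [0.5213 0.0041 0.035 ]
 [0.5616 0.0055 0.035 ]]
board xy -0.0012 -0.0476
board xy -0.0012 -0.0074
board xy -0.0214 -0.0452
board xy 0.0189 -0.0474
board xy -0.0019 0.0588
[[-0.996 -0.091 -0.001]
 [-0.091  0.996  0.   ]
 [ 0.001  0.    -1.   ]]
[-0.0344  0.0246  0.16  ]
[-0.0344  0.0246  0.233 ]
```

The gate measures 40 mm against 41 mm given, and the slot's end is near board y −47 mm. The stop is at board y of about +59 mm. I'll descend to grip it with TCP z at about 0.047.

```bash
python3 -m jog '[-0.017, 0.012, 0.05, 0, 0, 0, 0.7, -0.0344, 0.0246, 0.1, 0, 0, 0, 0.7, -0.0344, 0.0246, 0.14, 0, 0, 0, 0.7, -0.0344, 0.0246, 0.18, 0, 0, 0, 0.7, -0.0344, 0.0246, 0.21, 0, 0, 0, 0.7, -0.0344, 0.0246, 0.225, 0, 0, 0, 0.7, -0.0344, 0.0246, 0.233, 0, 0, 0, 0.7, -0.0344, 0.0246, 0.233, 0, 0, 0, 0.7]'
python3 -m jog '[0, 0, 0, 0, 0, 0, 0.55, 0, 0, 0, 0, 0, 0, 0.5, 0, 0, 0, 0, 0, 0, 0.45, 0, 0, 0, 0, 0, 0, 0.4, 0, 0, 0, 0, 0, 0, 0.35, 0, 0, 0, 0, 0, 0, 0.2]'
python3 - <<'E'
from h import *
im,d=optics.camera("wrist"); cv2.imwrite("pics/w2.png",im)
o=get_obs();print(o)
E
```

```text
time_s: 2.65
eef_pos: [0.5327, 0.1089, 0.0478]
eef_rot: [0.0, -0.045, 0.999, -0.0]
wrist_force: [0.0, -0.7, -0.2]
opening: 0.701
grasp_force: 0.0
time_s: 3.4
eef_pos: [0.5331, 0.1087, 0.048]
eef_rot: [0.001, -0.045, 0.999, 0.0]
wrist_force: [0.4, 2.0, 6.8]
opening: 0.386
grasp_force: 59.6
{'time_s': 3.45, 'q': array([-1.72603992e-02,  3.52273630e-01,  1.80979463e+00,  2.21913054e-04,
        9.78089513e-01, -1.67833142e+00]), 'dq': array([-1.60093400e-03,  7.11422922e-05, -2.02292990e-04, -1.00544351e-03,
       -6.79361676e-04, -2.02918410e-03]), 'joint_efforts': array([-8.45795441e-01, -4.24986899e+01, -2.54297626e+01, -4.33479510e-01,
       -2.57211446e-02, -5.78740772e-03]), 'eef_pos': array([0.53310134, 0.1086738 , 0.04801461]), 'eef_rot': array([ 7.21784799e-04, -4.50601569e-02,  9.98984013e-01,  4.71585530e-05]), 'wrist_force': array([-1.41297121,  1.35819627,  6.36894478]), 'torque': array([ 0.30220307,  0.06175663, -0.03382545]), 'grasp_force': 59.599714279174805, 'opening': 0.3913426572955771}
```

View pics/w2.png

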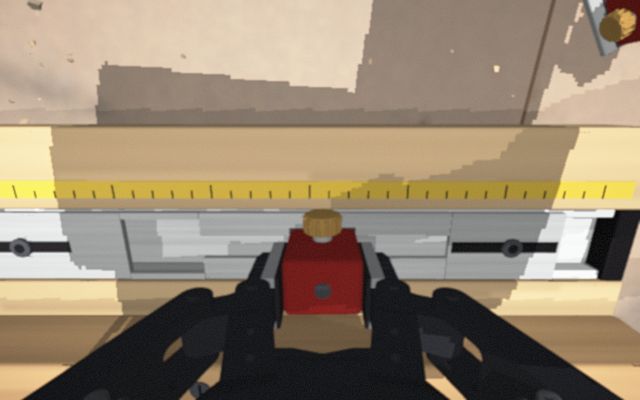

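The stop is gripped squarely, with the body at (322,270) and the thumbscrew in front. The grip pushes down with about 7 N, so I'll lift slightly, then slide right.

```bash
python3 -m jog '[0, 0, -0.001, 0, 0, 0, 0.2, 0, 0, -0.002, 0, 0, 0, 0.2, 0, 0, -0.002, 0, 0, 0, 0.2]'; python3 -m jog '[0, -0.005, 0, 0, 0, 0, 0.2, 0, -0.012, 0, 0, 0, 0, 0.2, 0, -0.02, 0, 0, 0, 0, 0.2, 0, -0.028, 0, 0, 0, 0, 0.2, 0, -0.034, 0, 0, 0, 0, 0.2, 0, -0.038, 0, 0, 0, 0, 0.2, 0, -0.04, 0, 0, 0, 0, 0.2]'
```

```text
time_s: 3.82
eef_pos: [0.5319, 0.1085, 0.0488]
eef_rot: [-0.001, -0.045, 0.999, -0.0]
wrist_force: [0.3, -0.3, -1.5]
opening: 0.388
grasp_force: 59.5
time_s: 4.7
eef_pos: [0.536, 0.0685, 0.0493]
eef_rot: [0.0, -0.045, 0.999, 0.0]
wrist_force: [-0.3, 0.6, -2.9]
opening: 0.39
grasp_force: 59.5
```

```bash
python3 -m jog '[0, -0.005, 0, 0, 0, 0, 0.2, 0, -0.012, 0, 0, 0, 0, 0.2, 0, -0.02, 0, 0, 0, 0, 0.2, 0, -0.028, 0, 0, 0, 0, 0.2, 0, -0.036, 0, 0, 0, 0, 0.2, 0, -0.042, 0, 0, 0, 0, 0.2, 0, -0.046, 0, 0, 0, 0, 0.2, 0, -0.048, 0, 0, 0, 0, 0.2, 0, -0.048, 0, 0, 0, 0, 0.2]'; python3 -m jog '[0, -0.001, 0, 0, 0, 0, 0.2, 0, -0.002, 0, 0, 0, 0, 0.2, 0, -0.003, 0, 0, 0, 0, 0.2, 0, -0.004, 0, 0, 0, 0, 0.2]'
```

```text
time_s: 5.82
eef_pos: [0.5403, 0.0209, 0.0493]
eef_rot: [-0.0, -0.045, 0.999, 0.0]
wrist_force: [0.1, 0.1, -1.5]
opening: 0.389
grasp_force: 59.5
time_s: 6.32
eef_pos: [0.5407, 0.0169, 0.0493]
eef_rot: [0.0, -0.045, 0.999, -0.0]
wrist_force: [0.5, -0.1, -1.7]
opening: 0.389
grasp_force: 59.5
```

```bash
for i in 1; do python3 -m jog '[0, -0.001, 0, 0, 0, 0, 0.2, 0, -0.002, 0, 0, 0, 0, 0.2, 0, -0.003, 0, 0, 0, 0, 0.2, 0, -0.003, 0, 0, 0, 0, 0.2]'|grep -E "pos|wrist"; python3 -m jog '[0, -0.001, 0, 0, 0, 0, 0.2, 0, -0.002, 0, 0, 0, 0, 0.2, 0, -0.002, 0, 0, 0, 0, 0.2]'|grep -E "pos|wrist"; done
```

```text
eef_pos: [0.5409, 0.0139, 0.0493]
wrist_force: [0.2, 0.3, -2.1]
eef_pos: [0.5411, 0.0119, 0.0493]
wrist_force: [-0.3, -0.0, -2.7]
```

```bash
python3 -m jog '[0, -0.001, 0, 0, 0, 0, 0.2, 0, -0.001, 0, 0, 0, 0, 0.2]'|grep -E "pos|wrist"; python3 -m jog '[0, -0.001, 0, 0, 0, 0, 0.2, 0, -0.001, 0, 0, 0, 0, 0.2]'|grep -E "pos|wrist"
```

```text
eef_pos: [0.5412, 0.0109, 0.0493]
wrist_force: [-0.1, 0.6, -1.9]
eef_pos: [0.5413, 0.0099, 0.0493]
wrist_force: [0.2, 0.5, -2.3]
```

Run:
```python
from h import *
im,d=optics.camera("wrist"); cv2.imwrite("pics/w3.png",im)
```

```text
(no output)
```

View pics/w3.png

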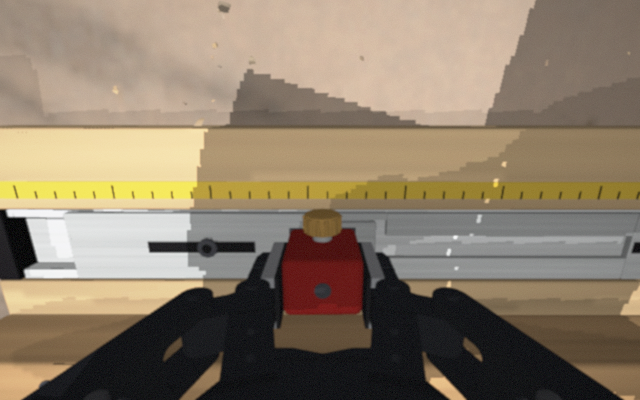

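No contact yet. The gate's left end shows at about (375,222), which suggests several mm remain. I'll keep feeling in 1 mm steps.

```bash
for k in 1; do python3 -m jog '[0, -0.001, 0, 0, 0, 0, 0.2, 0, -0.002, 0, 0, 0, 0, 0.2]'|grep -E "pos|wrist"; done; python3 -m jog '[0, -0.001, 0, 0, 0, 0, 0.2, 0, -0.001, 0, 0, 0, 0, 0.2]'|grep -E "pos|wrist"
```

```text
eef_pos: [0.5414, 0.0086, 0.0493]
wrist_force: [-0.2, 5.0, -1.9]
eef_pos: [0.5414, 0.0085, 0.0493]
wrist_force: [0.1, 7.3, -1.0]
```

```bash
python3 -m jog '[0, -0.001, 0, 0, 0, 0, 0.2, 0, -0.001, 0, 0, 0, 0, 0.2]'|grep -E "pos|wrist"
```

```text
eef_pos: [0.5414, 0.0084, 0.0492]
wrist_force: [1.0, 10.1, 0.3]
```

I felt the slot's end at TCP y of about 0.0088, at 10 N. I'll back off to about 1 mm clear, then start tipping the heel up with a toe-low motion.

Converted, -0.1 rad / 3.1416 = -0.0318.

```bash
python3 -m jog '[0, 0.002, 0, 0, 0, 0, 0.2, 0, 0.004, 0, 0, 0, 0, 0.2, 0, 0.004, 0, 0, 0, 0, 0.2]'; python3 -m jog '[0, -0.0012, -0.0007, -0.0159, 0, 0, 0.2, 0, -0.0024, -0.0015, -0.0318, 0, 0, 0.2, 0, -0.0024, -0.0015, -0.0318, 0, 0, 0.2]'
```

```text
time_s: 8.88
eef_pos: [0.5413, 0.0098, 0.0493]
eef_rot: [0.0, -0.045, 0.999, -0.0]
wrist_force: [-0.3, -0.5, -1.6]
opening: 0.388
grasp_force: 59.9
time_s: 9.25
eef_pos: [0.5417, 0.007, 0.0508]
eef_rot: [-0.002, -0.044, 0.998, 0.05]
wrist_force: [0.3, 1.8, 0.3]
opening: 0.384
grasp_force: 60.4
```

Converted, -0.15 rad / 3.1416 = -0.0477.

```bash
python3 -m jog '[0, -0.0011, -0.0013, -0.0223, 0, 0, 0.2, 0, -0.0023, -0.0025, -0.0477, 0, 0, 0.2, 0, -0.0023, -0.0025, -0.0477, 0, 0, 0.2]'
```

```text
time_s: 9.62
eef_pos: [0.5419, 0.0042, 0.0529]
eef_rot: [-0.006, -0.044, 0.991, 0.124]
wrist_force: [-0.4, 0.2, -0.4]
opening: 0.387
grasp_force: 60.5
```

Converted, -0.15 rad / 3.1416 = -0.0477.

```bash
python3 -m jog '[0, 0.0004, -0.0008, -0.0223, 0, 0, 0.2, 0, 0.0004, -0.0008, -0.0223, 0, 0, 0.2, 0, 0.0002, -0.0019, -0.0477, 0, 0, 0.2, 0, 0.0002, -0.0019, -0.0477, 0, 0, 0.2, 0, 0.0002, -0.0019, -0.0477, 0, 0, 0.2]'
python3 - <<'E'
from h import *
im,d=optics.camera("scene"); cv2.imwrite("pics/s2.png",cv2.resize(im[150:290,220:420],None,fx=4,fy=4,interpolation=cv2.INTER_CUBIC))
E
```

```text
time_s: 10.25
eef_pos: [0.5416, 0.005, 0.0548]
eef_rot: [-0.009, -0.044, 0.979, 0.197]
wrist_force: [-0.0, -0.1, -2.2]
opening: 0.387
grasp_force: 60.5
```

View pics/s2.png

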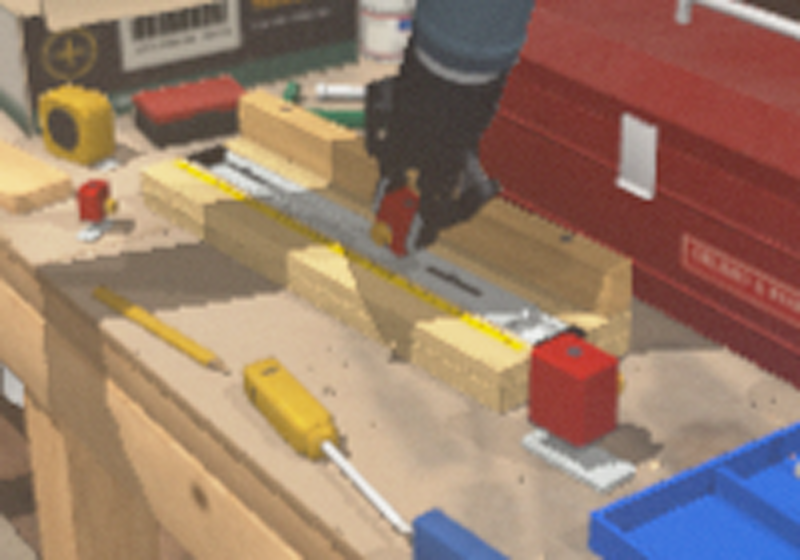

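The stop (crop 395,220) is tilted, heel up in the gate, with only its own weight on the wrist. Next I'll draw it up and left.

```bash
python3 -m jog '[0, 0.0034, 0.0003, 0, 0, 0, 0.2, 0, 0.0068, 0.0006, 0, 0, 0, 0.2, 0, 0.0068, 0.0006, 0, 0, 0, 0.2]';python3 -m jog '[0, 0.0031, 0.0002, 0, 0, 0, 0.2, 0, 0.0063, 0.0005, 0, 0, 0, 0.2, 0, 0.0063, 0.0005, 0, 0, 0, 0.2]'
```

```text
time_s: 10.68
eef_pos: [0.5412, 0.0117, 0.0572]
eef_rot: [-0.009, -0.045, 0.979, 0.198]
wrist_force: [-0.1, -0.7, -1.5]
opening: 0.387
grasp_force: 60.5
time_s: 11.05
eef_pos: [0.5406, 0.0175, 0.0591]
eef_rot: [-0.009, -0.044, 0.979, 0.198]
wrist_force: [-0.5, -0.4, -2.3]
opening: 0.391
grasp_force: 60.5
```

Converted, 0.397 rad / 3.1416 = 0.1264.

```bash
python3 -m jog '[0, 0.0023, -0.0028, 0, 0, 0, 0.2, 0, 0.0046, -0.0057, 0, 0, 0, 0.2, 0, 0.01, -0.0185, 0, 0, 0, 0.2, 0, 0.0155, -0.031, 0, 0, 0, 0.2, 0, 0.0205, -0.043, 0, 0, 0, 0.2, 0, 0.0252, -0.0545, 0, 0, 0, 0.2, 0, 0.0252, -0.0545, 0.0477, 0, 0, 0.2, 0, 0.0252, -0.0545, 0.0955, 0, 0, 0.2, 0, 0.0252, -0.0545, 0.1264, 0, 0, 0.2, 0, 0.0252, -0.0545, 0.1264, 0, 0, 0.2]'
python3 - <<'E'
from h import *
im,d=optics.camera("top"); np.savez("top2.npz",im=im,d=d)
# tray near compartment corners from first-top crop pixels (top rim, z=.026)
px=np.array([[625,32],[748,29],[757,222],[632,226]])/3.4+[235,160]
W=world("top",px,z=.026);print(W.round(4),W.mean(0))
from scipy.spatial.transform import Rotation as R
o=get_obs();w=o["eef_rot"];print(o["eef_pos"],R.from_quat(w[[1,2,3,0]]).as_matrix().round(3))
hsv=cv2.cvtColor(im,cv2.COLOR_BGR2HSV);v,u=np.mgrid[0:400,0:640]
m=((hsv[...,0]>105)&(hsv[...,0]<125)&(hsv[...,1]>150)&(u>415)&(u<460)&(v>165)&(v<230)).astype(np.uint8)
m=cv2.morphologyEx(m,cv2.MORPH_CLOSE,np.ones((7,7)));cs=max(cv2.findContours(m,0,1)[0],key=cv2.contourArea)
b=cv2.boxPoints(cv2.minAreaRect(cs));W=world("top",b,z=.026);print(W.round(4),W.mean(0))
E
```

```text
time_s: 12.3
eef_pos: [0.5403, 0.0209, 0.1197]
eef_rot: [0.0, -0.047, 0.999, 0.002]
wrist_force: [-0.2, -0.5, -2.1]
opening: 0.387
grasp_force: 60.6
[[ 0.6408 -0.329   0.026 ]
 [ 0.641  -0.4552  0.026 ]
 [ 0.4423 -0.451   0.026 ]
 [ 0.4412 -0.3251  0.026 ]] [ 0.54131731 -0.39007274  0.026     ]
[0.54034196 0.02013858 0.11945986] [[-0.996 -0.092 -0.   ]
 [-0.092  0.996  0.005]
 [-0.     0.005 -1.   ]]
[[ 0.6421 -0.3313  0.026 ]
 [ 0.6441 -0.4539  0.026 ]
 [ 0.4436 -0.4481  0.026 ]
 [ 0.4417 -0.3278  0.026 ]] [ 0.54290147 -0.39026638  0.026     ]
```

The stop is out and clear. The tray's near compartment centre is at about (0.4935,−0.3885), and the outline measures 200×126 mm, matching what was given. I'll carry the stop there.

```bash
python3 -m jog '[0, 0, -0.02, 0, 0, 0, 0.2, 0.004, -0.02, -0.04, 0, 0, 0, 0.2, 0.014, -0.065, -0.04, 0, 0, 0, 0.2, 0.025, -0.12, -0.04, 0, 0, 0, 0.2, 0.037, -0.175, -0.04, 0, 0, 0, 0.2, 0.048, -0.23, -0.04, 0, 0, 0, 0.2, 0.06, -0.285, -0.04, 0, 0, 0, 0.2, 0.071, -0.34, -0.04, 0, 0, 0, 0.2, 0.08, -0.382, -0.04, 0, 0, 0, 0.2, 0.0844, -0.403, -0.04, 0, 0, 0, 0.2]'
python3 -m jog '[0, 0, 0, 0, 0, 0, 0.2, 0, 0, 0, 0, 0, 0, 0.2]'
python3 - <<'E'
from h import *
im,d=optics.camera("wrist"); cv2.imwrite("pics/w4.png",im)
E
```

```text
time_s: 13.6
eef_pos: [0.4913, -0.393, 0.1575]
eef_rot: [0.0, -0.043, 0.999, 0.002]
wrist_force: [-0.1, -1.3, -1.6]
opening: 0.389
grasp_force: 60.6
time_s: 13.85
eef_pos: [0.4927, -0.3886, 0.1575]
eef_rot: [-0.0, -0.045, 0.999, 0.002]
wrist_force: [-0.1, -0.3, -2.4]
opening: 0.388
grasp_force: 60.6
```

View pics/w4.png

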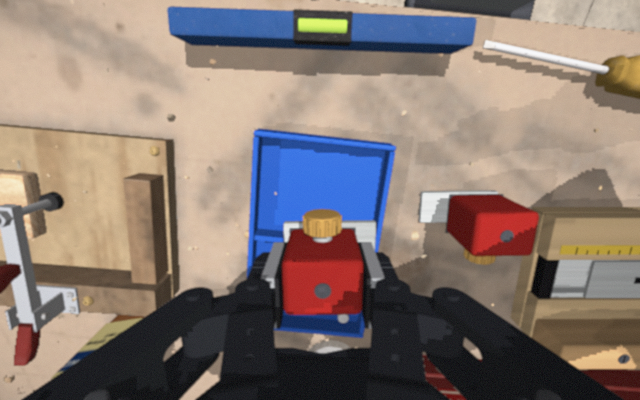

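The stop hangs over the near compartment, whose near rim is at row ~135. I'll lower it and feel for the floor.

```bash
python3 -m jog '[0, 0, 0.02, 0, 0, 0, 0.2, 0, 0, 0.045, 0, 0, 0, 0.2, 0, 0, 0.07, 0, 0, 0, 0.2, 0, 0, 0.09, 0, 0, 0, 0.2, 0, 0, 0.105, 0, 0, 0, 0.2, 0, 0, 0.114, 0, 0, 0, 0.2, 0, 0, 0.118, 0, 0, 0, 0.2, 0, 0, 0.12, 0, 0, 0, 0.2, 0, 0, 0.12, 0, 0, 0, 0.2]'; python3 -m jog '[0, 0, 0.001, 0, 0, 0, 0.2, 0, 0, 0.002, 0, 0, 0, 0.2, 0, 0, 0.003, 0, 0, 0, 0.2, 0, 0, 0.004, 0, 0, 0, 0.2, 0, 0, 0.004, 0, 0, 0, 0.2]'
```

```text
time_s: 15.02
eef_pos: [0.4929, -0.3899, 0.0384]
eef_rot: [0.0, -0.045, 0.999, 0.001]
wrist_force: [0.1, -0.2, -1.4]
opening: 0.385
grasp_force: 60.6
time_s: 15.65
eef_pos: [0.4926, -0.3894, 0.0337]
eef_rot: [-0.0, -0.045, 0.999, 0.002]
wrist_force: [-0.8, -0.1, -1.4]
opening: 0.384
grasp_force: 60.6
```

```bash
python3 -m jog '[0, 0, 0.001, 0, 0, 0, 0.2, 0, 0, 0.0015, 0, 0, 0, 0.2, 0, 0, 0.002, 0, 0, 0, 0.2, 0, 0, 0.002, 0, 0, 0, 0.2]'; python3 -m jog '[0, 0, 0.0005, 0, 0, 0, 0.2, 0, 0, 0.001, 0, 0, 0, 0.2, 0, 0, 0.001, 0, 0, 0, 0.2]'
```

```text
time_s: 16.15
eef_pos: [0.4927, -0.3895, 0.0321]
eef_rot: [-0.0, -0.045, 0.999, 0.002]
wrist_force: [-0.6, 0.1, 1.3]
opening: 0.385
grasp_force: 60.9
time_s: 16.52
eef_pos: [0.4928, -0.3895, 0.032]
eef_rot: [-0.0, -0.045, 0.999, 0.001]
wrist_force: [-3.2, 3.9, 10.0]
opening: 0.387
grasp_force: 62.0
```

Floor contact is at z 0.032, as predicted. Now I'll release and retreat.

```bash
python3 -m jog '[0, 0, -0.001, 0, 0, 0, 0.39, 0, 0, -0.0015, 0, 0, 0, 0.42, 0, 0, -0.0015, 0, 0, 0, 0.48, 0, 0, -0.0015, 0, 0, 0, 0.55, 0, 0, -0.0015, 0, 0, 0, 0.6, 0, 0, -0.0015, 0, 0, 0, 0.62]'; python3 -m jog '[0, 0, -0.01, 0, 0, 0, 0.62, 0, 0, -0.03, 0, 0, 0, 0.62, 0, 0, -0.06, 0, 0, 0, 0.62, 0, 0, -0.1, 0, 0, 0, 0.62, 0, 0, -0.14, 0, 0, 0, 0.62, 0, 0, -0.17, 0, 0, 0, 0.62, 0, 0, -0.17, 0, 0, 0, 0.62]'
python3 - <<'E'
from h import *
im,d=optics.camera("scene"); cv2.imwrite("pics/s3.png",cv2.resize(im[210:330,340:500],None,fx=4,fy=4,interpolation=cv2.INTER_CUBIC))
E
```

```text
time_s: 17.27
eef_pos: [0.4927, -0.3895, 0.0323]
eef_rot: [-0.0, -0.045, 0.999, 0.001]
wrist_force: [0.2, 0.1, -0.7]
opening: 0.62
grasp_force: 0.0
time_s: 18.15
eef_pos: [0.4943, -0.3917, 0.2075]
eef_rot: [0.003, -0.045, 0.999, -0.002]
wrist_force: [0.7, -0.3, -0.2]
opening: 0.619
grasp_force: 0.0
```

View pics/s3.png

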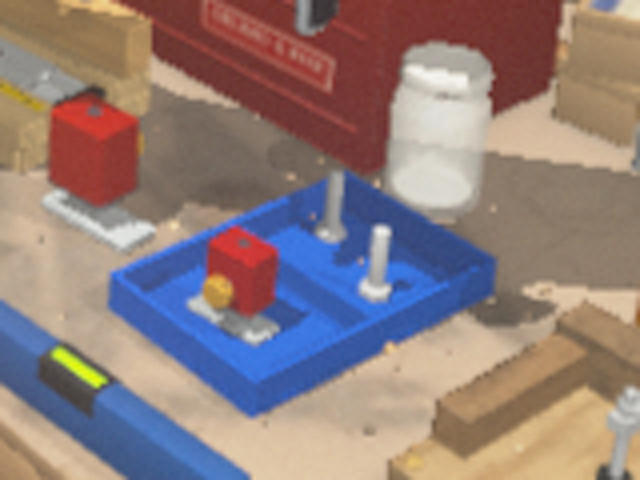

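The stop stands upright in the near compartment (crop 240,285), both bolts are still standing, and the gripper is clear. I'm handing the job in.

```bash
python3 -c "
from bench import workorder
print(workorder.hand_in())"
```

```text
the job is handed in; nothing more can be done
None
```

I took the red stop out through the gate without forcing it and stood it upright in the tray's near compartment, then handed the job in at about 18 s of the 54 s; no verdict came back.

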